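Load the plate shaker

ROBOT

A 6-joint arm with a two-finger parallel gripper is mounted at the origin on a cart in front of the work surface, level with it; the furniture and walls round the work are solid. World frame = base frame: x ahead of the robot, y to its left, z up, the work surface at z = 0. Lengths are in m, angles in rad, forces in N, time in s.
With the tool pointing down it reaches from about 0.35 to 0.725 m from the base axis. Payload 6 kg.
Tool frame: the origin (TCP) lies at the very end of the fingers, on their centre line; the grasp point (between the pads) lies 19 mm behind it; z points along the fingers, y is the direction in which the jaws open and shut (so a half turn about z gives the same grasp; the last joint's range is limited). The gripper opens to 85 mm and grips with 20 to 120 N. Pads are 22 mm wide; open, the fingers measure 114 mm over their backs; the gripper's body (76 mm by 85 mm) begins 54 mm behind the grasp point. The pads swing forward as they close: fully open they stand 13 mm farther back than shut.
Start: joints at [1.646, 0.04, 0.085, 0, -1.615, -0.334], TCP at [0.154, 0.58, 0.206] pointing down, gripper open.
Joint ranges: [-2.56, 2.56], [-1.29, 2.01], [-1.08, 1.49], [-3.29, 1.98], [-2.81, -0.18], [-2.99, 2.99]. Speed limits (rad/s): [2.57, 2.57, 3.01, 3.14, 3.14, 3.14].

INTERFACE

Orientations are given as a rotation vector (axis times angle).
In Python, from workcell import state, optics, job, finder gives the robot as it stands. The module is installed in compiled form; this text tells all that it offers.
- The arm moves only by the tool step_arm, never from a script. Its arguments are lists of equal length, an entry for each row: "xyz": the shift along the tool's x, y, z in cm, a list of three; "dr": the turn, a rotation vector about the tool's x, y, z in rad, a list of three. In form: {"xyz": [[tx, ty, tz], ...], "dr": [[rx, ry, rz], ...]}. A call has 1 to 8 rows; each row shifts and turns the pose as measured when the row begins, along the tool's axes as they then stand; what a row does not reach is not made up. A row lasts 1/12 s, in which the tool goes at most 41.7 mm and 7.16 degrees, less where a joint would pass 70% of its speed; a pose out of reach is approached as far as the arm can. A call with a gripper value outside its range is refused whole. "grip" is the opening in per cent of the stroke, from 0 (shut) to 100 (fully open), set as the call begins (left out, the last holds). The fingers move at their own pace and stop on an object; "force" is the grip in N (left out, the last holds). Time passes only in rows, so rows that do not move let the fingers close. It gives the time, the measured TCP pose, the force and the opening at its end, in the units of the state.
- state(): the state, without advancing time (a new reading comes with each control period).
- optics.get_image(name): name is "side" or "top" or "wrist"; returns a dict with "frame" (400x640x3 uint8, red, green, blue), "range_z" (400x640 float32, m along the optical axis (not along the pixel's ray), 0 where there is no reading), "camera_matrix" (3x3 intrinsics, pixels), "k1" (the pictures are not rectified: a ray, as slopes to the right and down, at radius r is drawn at 1 + k1 r^2 times it, then the intrinsics apply), "rvec" (rotation vector, rad) and "tvec" (3), from world to camera coordinates, as OpenCV has them; the wrist camera has in their place "tool_from_camera" (4x4, takes a point from camera to tool coordinates, whose origin is the TCP and whose axes are the flange's). Camera axes: x right, y down, z forward; pixel columns grow to the right and rows downward; lengths in m; the calibration is good to about 2 mm. A picture is of the moment at which its call begins: read the wrist's pose just before it.
- job.finish_job(): hands the job in, once; it reports no verdict.
Trained networks look in the newest picture that a camera, given by its name, has taken for a name from the list of things; names that differ only in an ending like _2 or _b are one class to them, and where a whole thing is asked for, a point or a joint stands for the part that bears it (a point fixed in the world has none). Each returns a list of dicts, best first, with "confidence" (0 to 1); they miss things now and then, are a little off and sometimes report something else, mostly with a low value. They report only what shows in the picture. A call takes as long as a camera call.
- finder.trace(name, camera): "pixels" (400x640 bool, what is visible of it) and "box" ([centre column, centre row, width, height] in pixels, round what is visible of it).
- finder.pinpoint(name, camera): "location" ([column, row] in pixels: a listed point, or the origin of a listed thing).
The state is a dict: "time": time; "joint_positions": joint angles; "joint_vel": joint speeds; "effort": joint torques, N m; "ee_pos": TCP position; "ee_rot": TCP orientation; "wrist_force": force on the tool from outside, world axes, zero at the start; "wrist_torque": the same for the moment, N m; "grip_width": finger opening in m.
Only numpy, scipy, OpenCV 4.12 (cv2) and the standard library are available. Lean on these libraries where they do the work, as an engineer would, in place of code of your own. Each camera call takes 0.05 s, during which the arm holds its last target. There are 200 camera calls.

TASK

Get the plate shaker ready to load by turning its speed knob fully anticlockwise to the off stop. Then slide the white well plate along the deck, without lifting it off, into the shaker's pocket until it lies flat and square on the pocket floor. Finally swing the orange clamp arm all the way over the plate, and leave the jar, the cap and the timer where they are.

Things in the scene. Friction and masses are not known exactly. Their poses are not given: they have to be found in the camera images.
- shaker: fixed plate shaker, white housing with blue control panel, 243 x 273 mm, standing on the bench. Origin: on the bench, z up; -x is the panel side (toward the robot at yaw 0), +y is the pocket side, -y the aluminium loading deck. Deck and panel tops at z = 50 mm. The deck is 155 mm wide, x = -48 to 108 mm, y = -160 to 10 mm; beyond its edge at y = 10 mm lies the pocket
- nest (a point): centre of the pocket floor, 44 mm above the bench, 6 mm below the deck; axes as the shaker's. Pocket 131.5 mm (x) by 89.5 mm (y), 2 mm clear all round the plate. Walls at -x, +x, +y rise 12 mm above its floor; at y = -44.75 mm is the 6 mm step up to the deck. Two guides flare the mouth from 131.5 to 155 mm over the 26 mm before the step. The plate enters moving in +y
- plate: loose white well plate, 127.5 mm in x, 85.5 mm in y, 14.4 mm thick, about 0.12 kg; origin at the centre of its underside; at the start it lies on the deck, its x axis roughly along the shaker's x, slightly turned
- speed_knob_grip (a point): point on the vertical axis of the black speed knob at the height to grip; the knob is 44 mm across on the blue panel and has a raised bar grip. With the joint at 0 the bar lies along the shaker's x axis; it turns with the joint
- speed_knob (a joint): speed knob angle in rad: 0 = off, the fully anticlockwise stop seen from above; grows clockwise up to 4.7
- clamp (a joint): clamp arm angle in rad about a vertical axis on the pocket's +y wall: 0 = open (arm along the wall, pointing to the shaker's +x), 1.57 = shut (arm pointing to -y over the plate, its underside 2 mm above a seated plate); it turns clockwise seen from above and stays where it is left
- clamp_peg (a point): middle of the upright black peg, 12 mm diameter and 24 mm tall, at the end of the orange clamp arm; 12 mm above the arm's top face. The peg's axis is 46 mm from the pivot; the pivot lies, in the nest frame, at x = -23 mm, y = 51.75 mm; the arm is 13 mm wide and 5 mm thick
- jar: bystander: clear glass jar 52 mm across, 90 mm tall, on the bench beside the pocket; origin at the centre of its underside
- cap: bystander: dark red jar cap 46 mm across, 18 mm tall, on the bench beside the control panel; origin at the centre of its underside
- bench_timer: bystander: white timer 66 x 62 x 21 mm on the bench near the deck's outer end; origin at the centre of its underside

How it is judged:
By the outcome, as a careful person would: the job done as asked, in the order asked, and still so for the second after the job is handed in, with the robot touching nothing.
It also fails if it takes over 61 s, if anything falls off the work surface, if the arm or the gripper's body presses on something with over 40 N, if the wrist force passes 120 N, or if a joint passes its speed limit or range.

## Working session

There is one attempt and no reset: what is moved stays moved. The work goes in short steps, Python scripts to look and compute and a tool call to move; the robot and the scene stay as the last step left them, time stands still between calls to the robot, and variables do not carry over. Pictures are saved under pics/ and viewed, about 8 in all and at most 12, crops included, and the job is handed in when it is done.

Besides the shell and the picture viewer there is one more tool, called after "Emit:" as name(argument=value, ...), one argument or row to a line, values as JSON. step_arm: Moves the arm, as the interface text tells. Its arguments: {"type":"object","properties":{"xyz":{"type":"array","items":{"type":"array","items":{"type":"number"}}},"dr":{"type":"array","items":{"type":"array","items":{"type":"number"}}},"grip":{"type":"number"},"force":{"type":"number"}},"required":["xyz","dr"]}

```bash
mkdir -p pics
cat > h.py <<'E'
import numpy as np, cv2
from scipy.spatial.transform import Rotation as R
from workcell import state, optics, job, finder
def cam(name):
    s=state(); im=optics.get_image(name); im['name']=name
    if 'tool_from_camera' in im:
        T=np.eye(4);T[:3,:3]=R.from_rotvec(s['ee_rot']).as_matrix();T[:3,3]=s['ee_pos'];im['W']=T@np.array(im['tool_from_camera'])
    else:
        T=np.eye(4);T[:3,:3]=R.from_rotvec(np.ravel(im['rvec'])).as_matrix();T[:3,3]=np.ravel(im['tvec']);im['W']=np.linalg.inv(T)
    return im
def slopes(im,px):
    K=np.array(im['camera_matrix']);px=np.atleast_2d(px).astype(float)
    return cv2.undistortPoints(px[:,None],K,np.array([im['k1'],0,0,0.]))[:,0]
def onplane(im,px,z):
    s=slopes(im,px);d=np.c_[s,np.ones(len(s))]@im['W'][:3,:3].T;o=im['W'][:3,3]
    return o+d*((z-o[2])/d[:,2])[:,None]
def cloud(im,mask=None):
    z=im['range_z'];m=z>0
    if mask is not None:m&=mask
    v,u=np.nonzero(m);s=slopes(im,np.c_[u,v]);zz=z[v,u]
    return np.c_[s*zz[:,None],zz]@im['W'][:3,:3].T+im['W'][:3,3],np.c_[u,v]
def proj(im,P):
    C=np.linalg.inv(im['W']);p=np.atleast_2d(P)@C[:3,:3].T+C[:3,3]
    return cv2.projectPoints(p,np.zeros(3),np.zeros(3),np.array(im['camera_matrix'],float),np.array([im['k1'],0,0,0.]))[0][:,0]
def save(im,f,crop=None,sc=1):
    a=im['frame'][:,:,::-1]
    if crop:a=a[crop[1]:crop[3],crop[0]:crop[2]]
    cv2.imwrite('pics/'+f,cv2.resize(a,None,fx=sc,fy=sc,interpolation=cv2.INTER_CUBIC))
E
cat > a.py <<'E'
from h import *
np.set_printoptions(precision=4,suppress=True)
ims={}
for c in ['top','side']:
    im=cam(c); ims[c]=im
    print(c,im['W'][:3,3])
    for n in ['shaker','plate','speed_knob','jar','cap','bench_timer','clamp']:
        t=finder.trace(n,c)
        if t:
            P,_=cloud(im,t[0]['pixels']); print(n,round(t[0]['confidence'],2),np.round(t[0]['box']),len(P),np.median(P,0) if len(P) else '')
    for n in ['shaker','nest','plate','speed_knob_grip','clamp_peg']:
        for q in finder.pinpoint(n,c)[:2]:
            px=q['location'];print(n,round(q['confidence'],2),px,onplane(im,px,{'shaker':0,'nest':.044,'plate':.05,'speed_knob_grip':.07,'clamp_peg':.075}[n]))
both=np.vstack([ims['top']['frame'],ims['side']['frame']])[:,:,::-1]
cv2.imwrite('pics/1.png',cv2.resize(both,(480*1,600)))
save(ims['top'],'top.png');save(ims['side'],'side.png')
print(state())
E
python3 a.py
```

```text
top [0.3832 0.0932 1.1349]
shaker 0.56 [331. 214. 147. 139.] 12328 [0.5359 0.0975 0.0497]
speed_knob 0.84 [296. 238.  20.  18.] 352 [0.4944 0.1577 0.0667]
jar 0.78 [255. 168.  28.  31.] 575 [0.6437 0.2419 0.0642]
cap 0.79 [248. 206.  21.  21.] 327 [0.5691 0.2669 0.0045]
bench_timer 0.94 [416. 233.  30.  35.] 853 [ 0.5045 -0.1047  0.0181]
clamp 0.63 [279. 178.   9.  30.] 165 [0.6282 0.1902 0.0667]
shaker 0.74 [323.1, 202.8] [[0.5795 0.0981 0.    ]]
nest 0.72 [301.2, 184.2] [[0.6135 0.1442 0.044 ]]
plate 0.81 [365.2, 196.9] [[0.5816 0.0082 0.05  ]]
speed_knob_grip 0.84 [295.4, 234.8] [[0.5016 0.1563 0.07  ]]
speed_knob_grip 0.68 [418.9, 236.0] [[ 0.4937 -0.0981  0.07  ]]
clamp_peg 0.6 [278.0, 164.4] [[0.6507 0.1911 0.075 ]]
side [ 0.4615 -0.6087  0.7664]
shaker 0.69 [313. 230. 145. 132.] 12405 [0.538  0.067  0.0498]
plate 0.9 [335. 246.  71.  41.] 2604 [ 0.5784 -0.004   0.0648]
speed_knob 0.82 [284. 186.  20.  30.] 403 [0.4952 0.1499 0.0734]
jar 0.78 [350. 157.  22.  32.] 523 [0.6486 0.2311 0.0693]
cap 0.5 [311. 169.  20.  14.] 133 [0.5684 0.2817 0.0096]
bench_timer 0.78 [303. 314.  39.  40.] 1234 [ 0.5049 -0.1124  0.0181]
clamp 0.6 [343. 171.  26.  12.] 191 [0.6363 0.1876 0.0661]
shaker 0.87 [321.3, 232.8] [[0.5657 0.0877 0.    ]]
nest 0.6 [340.7, 194.6] [[0.6149 0.1469 0.044 ]]
plate 0.57 [334.2, 244.3] [[0.5782 0.0102 0.05  ]]
speed_knob_grip 0.67 [284.5, 180.5] [[0.5035 0.1782 0.07  ]]
clamp_peg 0.5 [351.2, 169.8] [[0.643  0.1852 0.075 ]]
{'time': 1.3, 'joint_positions': array([ 1.6457,  0.0402,  0.0848, -0.    , -1.6155, -0.3337]), 'joint_vel': array([-0.0008,  0.0007,  0.0003, -0.0001,  0.0003,  0.0006]), 'effort': array([  0.0017, -36.7911,  34.7437,   6.9331,  -0.001 ,  -0.    ]), 'ee_pos': array([0.1535, 0.58  , 0.2063]), 'ee_rot': array([ 3.1153, -0.4053,  0.    ]), 'wrist_force': array([ 0.2155,  0.4003, -0.1759]), 'wrist_torque': array([-0.0918,  0.0124,  0.0391]), 'grip_width': 0.08525214247181248}
```

View pics/top.png

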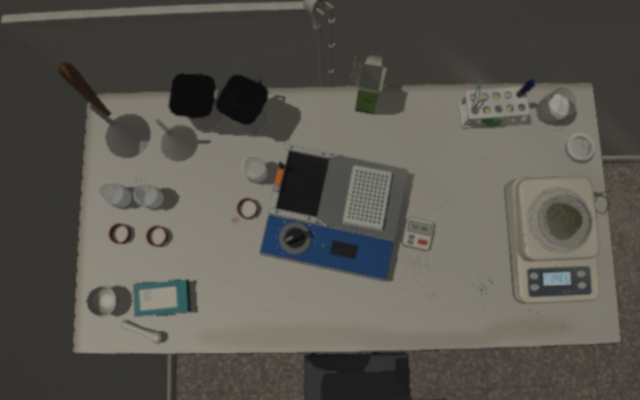

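View pics/side.png

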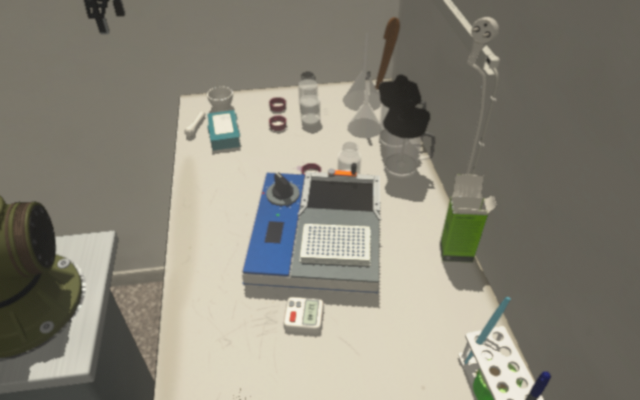

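The top view shows the shaker turned a few degrees clockwise: panel on the robot side at (330,247), knob at (296,238), plate on the deck at (368,197) and pocket at (302,183). The orange clamp is at (279,178), and the jar (255,168), cap (248,207) and timer (418,234) stand beside it. The side view agrees. Next I fit the shaker yaw and plan the approach.

```bash
cat >> h.py <<'E'
def plan(goal,yaw,pos=None,step=.04):
    """rows in tool axes (cm) from current pose to goal (tool down, tool x at yaw)"""
    s=state();Rm=R.from_rotvec(s['ee_rot'])
    d=Rm.inv().apply(np.array(goal)-s['ee_pos'])*100
    Rg=R.from_euler('z',yaw)*R.from_euler('x',np.pi)
    w=(Rm.inv()*Rg).as_rotvec()
    print('t',round(s['time'],2),'shift cm',d.round(2),'rot',w.round(3),'minrows',max(np.linalg.norm(d)/4.17,np.linalg.norm(w)/.125).round(2))
E
cat > b.py <<'E'
from h import *
np.set_printoptions(precision=4,suppress=True)
for c in ['top','side']:
    im=cam(c);h=cv2.cvtColor(im['frame'],cv2.COLOR_RGB2HSV)
    m=(h[...,0]>100)&(h[...,0]<125)&(h[...,1]>140)&(h[...,2]>50)
    n,l,st,ce=cv2.connectedComponentsWithStats(m.astype(np.uint8));k=1+np.argmax(st[1:,4]);m=l==k
    v,u=np.nonzero(m);P=onplane(im,np.c_[u,v],.05)
    r=cv2.minAreaRect(P[:,:2].astype(np.float32));print(c,st[k],r,cv2.boxPoints(r))
    Q,_=cloud(im,m);print(np.median(Q,0))
plan([.47,.17,.26],-.13)
E
python3 b.py
```

```text
top [ 293  225   99   53 2615] ((0.47028952836990356, 0.05987785384058952), (0.19582206010818481, 0.07651039958000183), 76.71488952636719) [[ 0.4106 -0.0266]
 [ 0.485  -0.0442]
 [ 0.53    0.1464]
 [ 0.4556  0.164 ]]
[0.4629 0.0411 0.05  ]
side [ 250  204   48   70 1704] ((0.46988388895988464, 0.04936914145946503), (0.1741277277469635, 0.07197485119104385), 76.62650299072266) [[ 0.4147 -0.027 ]
 [ 0.4848 -0.0437]
 [ 0.525   0.1257]
 [ 0.455   0.1424]]
[0.4727 0.0186 0.0503]
t 1.4 shift cm [41.09 31.54 -5.37] rot [ 0.    -0.    -0.129] minrows 12.49
```

Emit:
step_arm(
  xyz=[
    [2.8, 2.2, -0.9],
    [2.8, 2.2, -0.9],
    [2.8, 2.2, -0.9],
    [2.8, 2.2, -0.9],
    [2.8, 2.2, -0.9],
    [2.8, 2.2, -0.9],
    [2.8, 2.2, -0.9],
    [2.8, 2.2, -0.9],
  ],
  dr=[
    [0, 0, 0],
    [0, 0, 0],
    [0, 0, 0],
    [0, 0, 0],
    [0, 0, 0],
    [0, 0, 0],
    [0, 0, 0],
    [0, 0, 0],
  ],
)

```text
time: 2.07
ee_pos: [0.327, 0.3463, 0.2766]
ee_rot: [3.109, -0.389, -0.0]
wrist_force: [0.5, 0.8, 0.4]
grip_width: 0.0853
```

Emit:
step_arm(
  xyz=[
    [2.8, 2.2, -0.9],
    [2.8, 2.2, -0.9],
    [2.8, 2.2, -0.9],
    [2.8, 2.2, -0.9],
    [2.8, 2.2, -0.9],
    [2.8, 2.2, -0.9],
    [2.8, 2.2, -0.9],
    [1.5, 1.2, -0.5],
  ],
  dr=[
    [0, 0, 0],
    [0, 0, 0],
    [0, 0, 0],
    [0, 0, 0],
    [0, 0, 0],
    [0, 0, 0],
    [0, 0, 0],
    [0, 0, 0],
  ],
)

```text
time: 2.73
ee_pos: [0.497, 0.1191, 0.3534]
ee_rot: [3.115, -0.389, 0.008]
wrist_force: [-0.5, 1.3, -0.6]
grip_width: 0.0856
```

```bash
cat > c.py <<'E'
from h import *
np.set_printoptions(precision=4,suppress=True)
im=cam('wrist');save(im,'w1.png');print(im['W'],np.array(im['tool_from_camera']))
c='wrist'
for n in ['shaker','plate','speed_knob','jar','cap','clamp']:
    for t in finder.trace(n,c)[:1]:
        P,_=cloud(im,t['pixels']); print(n,round(t['confidence'],2),np.round(t['box']),len(P),np.median(P,0) if len(P) else '')
for n in ['shaker','nest','plate','speed_knob_grip','clamp_peg']:
    for q in finder.pinpoint(n,c)[:2]:
        px=q['location'];print(n,round(q['confidence'],2),px,onplane(im,px,{'shaker':0,'nest':.044,'plate':.05,'speed_knob_grip':.08,'clamp_peg':.08}[n]))
np.savez('w1.npz',**{k:v for k,v in im.items()})
E
python3 c.py
```

```text
[[-0.2454 -0.9369 -0.2492  0.5604]
 [-0.9694  0.2375  0.0614  0.1039]
 [ 0.0017  0.2567 -0.9665  0.5219]
 [ 0.      0.      0.      1.    ]] [[ 0.0007 -0.965  -0.2621  0.0661]
 [ 1.      0.0005  0.0005 -0.0006]
 [-0.0004 -0.2621  0.965  -0.1682]
 [ 0.      0.      0.      1.    ]]
shaker 0.78 [332. 110. 205. 178.] 26547 [0.5564 0.1002 0.0504]
plate 0.66 [380.  85.  64.  94.] 5854 [0.5809 0.0073 0.0653]
speed_knob 0.86 [290. 170.  33.  30.] 761 [0.4989 0.1585 0.0656]
jar 0.87 [203.  82.  54.  39.] 1541 [0.6464 0.2399 0.0653]
cap 0.98 [214. 140.  35.  27.] 720 [0.5674 0.2687 0.0044]
clamp 0.91 [239.  86.  18.  46.] 503 [0.6248 0.1909 0.0666]
shaker 0.84 [317.3, 108.3] [[0.5714 0.0973 0.    ]]
nest 0.95 [283.1, 88.4] [[0.6093 0.1384 0.044 ]]
plate 0.63 [378.9, 85.7] [[0.5794 0.0061 0.05  ]]
speed_knob_grip 0.59 [287.6, 174.2] [[0.4934 0.1605 0.08  ]]
clamp_peg 0.94 [233.7, 69.8] [[0.6446 0.1923 0.08  ]]
```

View pics/w1.png

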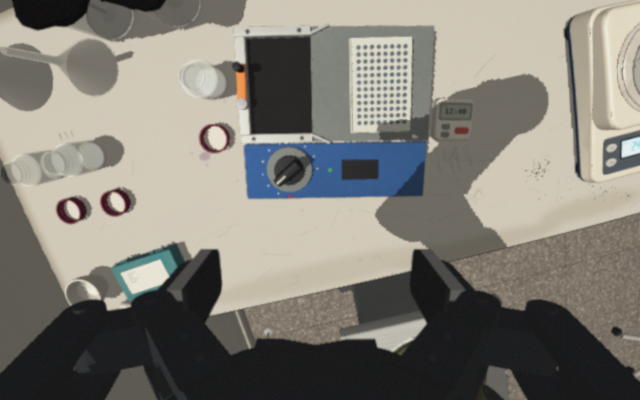

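The wrist view shows the knob at (290,170), its bar running about 45° from lower left (pale pointer) to upper right. The pocket is empty at (278,84), the clamp is open (peg at (238,68), pivot near (242,103)), and the plate is at (381,85). Next I fit the frames and crop the knob.

```bash
cat > d.py <<'E'
from h import *
np.set_printoptions(precision=4,suppress=True)
im=dict(np.load('w1.npz'));im['k1']=float(im['k1'])
h=cv2.cvtColor(im['frame'],cv2.COLOR_RGB2HSV)
P,px=cloud(im)
def rect(sel,name,z=None):
    Q=onplane(im,px[sel],z) if z else P[sel]
    r=cv2.minAreaRect(Q[:,:2].astype(np.float32));print(name,sel.sum(),'z',np.median(P[sel,2]),r);return r
H=h[px[:,1],px[:,0]].astype(int)
near=lambda x,y,d:np.hypot(P[:,0]-x,P[:,1]-y)<d
blue=(H[:,0]>100)&(H[:,0]<125)&(H[:,1]>130)&(H[:,2]>40)&(abs(P[:,2]-.05)<.01)
rect(blue,'panel',.05)
pk=(H[:,2]<60)&(abs(P[:,2]-.044)<.004)&near(.61,.145,.085);rect(pk,'pocket',.044)
pl=(P[:,2]>.059)&(P[:,2]<.07)&near(.58,.005,.085);rect(pl,'plate')
dk=(abs(P[:,2]-.05)<.003)&near(.58,0.03,.12);print('deck z',np.median(P[dk,2]))
org=(H[:,0]<15)&(H[:,1]>150)&(P[:,2]>.05)&near(.63,.19,.06);rect(org,'orange')
pe=(H[:,2]<70)&(P[:,2]>.075)&near(.645,.19,.03);print('peg',pe.sum(),P[pe].mean(0),P[pe].max(0),P[pe].min(0))
kn=near(.497,.158,.035)&(P[:,2]>.053)
zs=P[kn,2];print(np.histogram(zs,bins=np.arange(.05,.11,.004)))
disc=kn&(P[:,2]<.07)
bar=kn&(P[:,2]>.074);rect(bar,'bar');print(P[bar].mean(0),cv2.minEnclosingCircle(P[kn][:,:2].astype(np.float32)))
save(im,'w2.png',(225,20,435,210),3.5)
E
python3 d.py
```

```text
panel 6575 z 0.050505655954728945 ((0.47748103737831116, 0.09396131336688995), (0.26524773240089417, 0.07976602017879486), 76.77838897705078)
pocket 5820 z 0.04494530068378999 ((0.6138652563095093, 0.1431596428155899), (0.08859511464834213, 0.13001897931098938), 76.71784973144531)
plate 5587 z 0.06533784036035067 ((0.5791125297546387, 0.00573354959487915), (0.08265769481658936, 0.12451408803462982), 78.02681732177734)
deck z 0.050636599335283805
orange 234 z 0.06593966477505736 ((0.6303927898406982, 0.19062012434005737), (0.012639075517654419, 0.04304715245962143), 74.64966583251953)
peg 64 [0.6453 0.1847 0.0876] [0.6505 0.1902 0.0918] [0.6413 0.1806 0.0756]
(array([  7, 828,  46, 366,  19,   6,   8,   5,  10,   8, 127, 179,   0,
         0]), array([0.05 , 0.054, 0.058, 0.062, 0.066, 0.07 , 0.074, 0.078, 0.082,
       0.086, 0.09 , 0.094, 0.098, 0.102, 0.106]))
bar 20181 z 0.45490283311228225 ((0.511403501033783, 0.16067777574062347), (0.04156032204627991, 0.0601668655872345), 29.002389907836914)
[0.5155 0.1601 0.4456] ((0.49703532457351685, 0.15801136195659637), 0.035071149468421936)
```

View pics/w2.png

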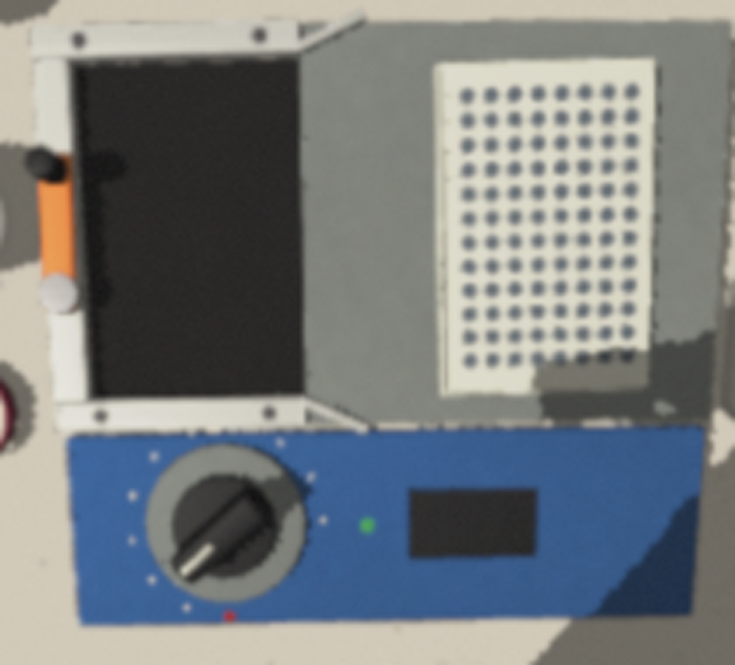

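```bash
cat > e.py <<'E'
exec(open('d.py').read().split("blue=")[0])
kn=near(.497,.158,.03)
for lo,hi in [(.052,.06),(.061,.068),(.075,.089),(.088,.1)]:
    s=kn&(P[:,2]>lo)&(P[:,2]<hi);r=rect(s,(lo,hi));print(P[s].mean(0),cv2.minEnclosingCircle(P[s][:,:2].astype(np.float32)))
print(state()['joint_positions'])
plan([.497,.158,.16],-1.0)
E
python3 e.py
```

```text
(0.052, 0.06) 552 z 0.056514599633819385 ((0.49661004543304443, 0.15796594321727753), (0.05891668424010277, 0.058524057269096375), 74.99031829833984)
[0.5    0.1531 0.0565] ((0.4969812333583832, 0.1578458547592163), 0.029986783862113953)
(0.061, 0.068) 393 z 0.06429727149156983 ((0.49700668454170227, 0.15895572304725647), (0.04316677898168564, 0.0405769906938076), 37.10435485839844)
[0.4983 0.1594 0.0644] ((0.49651622772216797, 0.1597965657711029), 0.021819433197379112)
(0.075, 0.089) 27 z 0.08307896586628699 ((0.5035191178321838, 0.15932002663612366), (0.009234807454049587, 0.03840208798646927), 11.329501152038574)
[0.5044 0.1544 0.0827] ((0.4989916682243347, 0.15841293334960938), 0.019301045686006546)
(0.088, 0.1) 310 z 0.09420042358253478 ((0.49641484022140503, 0.15992772579193115), (0.013984027318656445, 0.04201316088438034), 27.00538444519043)
[0.497  0.1591 0.094 ] ((0.4964897036552429, 0.1599206030368805), 0.021380452439188957)
[ 0.6414 -0.1348  0.1845  0.0045 -1.8884  0.6858]
t 3.33 shift cm [-0.77 -3.51 19.22] rot [-0.    -0.005  0.755] minrows 6.04
```

Knob axis (0.4965, 0.1596), top of the bar at z=0.0945, bar line at -63° in world, which puts the joint at about 0.87 rad (pointer roughly 50° clockwise of the red off mark). I move above it.

Emit:
step_arm(
  xyz=[
    [-1.0, -3.9, 0],
    [0, 0, 3],
    [0, 0, 3],
    [0, 0, 3],
    [0, 0, 3],
    [0, 0, 3],
    [0, 0, 3],
    [0, 0, 2],
  ],
  dr=[
    [0, 0, 0],
    [0, 0, 0.122],
    [0, 0, 0.122],
    [0, 0, 0.122],
    [0, 0, 0.122],
    [0, 0, 0.122],
    [0, 0, 0.122],
    [0, 0, 0.122],
  ],
)

```text
time: 4.0
ee_pos: [0.4975, 0.168, 0.1505]
ee_rot: [-2.651, 1.662, -0.016]
wrist_force: [-0.1, 0.4, -0.8]
grip_width: 0.085
```

```bash
python3 -c "
from h import *
plan([.4965,.1596,.071],-1.10);print(state()['wrist_torque'])"
```

```text
t 4.0 shift cm [0.69 0.58 7.94] rot [-0.016 -0.002 -0.02 ] minrows 1.92
[-0.03120592  0.05366675 -0.0049585 ]
```

Emit:
step_arm(
  xyz=[
    [0.7, 0.6, 0],
    [0, 0, 2],
    [0, 0, 2],
    [0, 0, 2],
    [0, 0, 0.7],
    [0, 0, 0],
  ],
  dr=[
    [-0.016, 0, -0.02],
    [0, 0, 0],
    [0, 0, 0],
    [0, 0, 0],
    [0, 0, 0],
    [0, 0, 0],
  ],
)

```text
time: 4.5
ee_pos: [0.4907, 0.1583, 0.0739]
ee_rot: [2.666, -1.643, -0.004]
wrist_force: [0.3, 0.6, 0.5]
grip_width: 0.0855
```

```bash
python3 -c "
from h import *
plan([.4965,.1596,.071],-1.10);im=cam('wrist');save(im,'w3.png');print(state()['wrist_torque'])
P,px=cloud(im)
s=(np.hypot(P[:,0]-.4965,P[:,1]-.1596)<.026)&(P[:,2]>.089)&(P[:,2]<.098);print(s.sum(),cv2.minAreaRect(P[s][:,:2].astype(np.float32)))"
```

```text
t 4.5 shift cm [ 0.14 -0.58  0.28] rot [ 0.01  -0.003 -0.005] minrows 0.16
[ 0.04531315  0.02754661 -0.04959848]
2117 ((0.4963681399822235, 0.15944980084896088), (0.01401497796177864, 0.041103534400463104), 27.08091163635254)
```

View pics/w3.png

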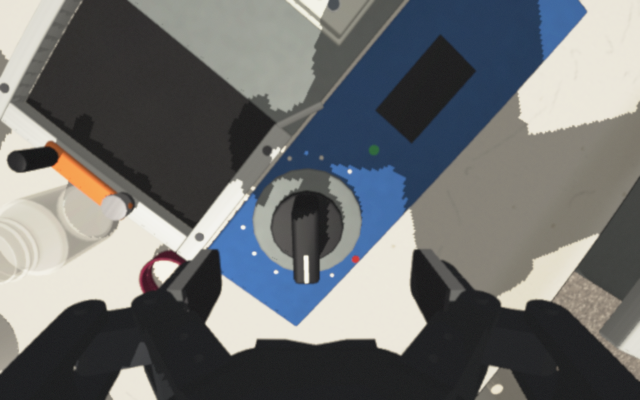

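The wrist close-up shows the bar in line with the tool, pointer at (306,272) and the red off dot at (356,259), which is anticlockwise of it. Now I centre, grip and turn.

Emit:
step_arm(
  xyz=[
    [0.14, -0.58, 0.2],
    [0, 0, 0.1],
  ],
  dr=[
    [0, 0, 0],
    [0, 0, 0],
  ],
)

```text
time: 4.72
ee_pos: [0.4982, 0.1606, 0.074]
ee_rot: [2.67, -1.644, -0.001]
wrist_force: [-0.5, -0.0, -0.0]
grip_width: 0.0853
```

Emit:
step_arm(
  xyz=[
    [0, 0, 0],
    [0, 0, 0],
    [0, 0, 0],
    [0, 0, 0],
    [0, 0, 0],
    [0, 0, 0],
    [0, 0, 0],
    [0, 0, 0],
  ],
  dr=[
    [0, 0, 0],
    [0, 0, 0],
    [0, 0, 0],
    [0, 0, 0],
    [0, 0, 0],
    [0, 0, 0],
    [0, 0, 0],
    [0, 0, 0],
  ],
  grip=0,
  force=40,
)

```text
time: 5.38
ee_pos: [0.5003, 0.1617, 0.0779]
ee_rot: [2.674, -1.647, 0.004]
wrist_force: [0.2, 0.0, -0.0]
grip_width: -0.0002
```

The fingers report fully shut, so I look.

```bash
python3 -c "
from h import *
im=cam('wrist');save(im,'w4.png');s=state();print(s)
P,px=cloud(im)
s=(np.hypot(P[:,0]-.4965,P[:,1]-.1596)<.026)&(P[:,2]>.089)&(P[:,2]<.098);print(s.sum(),cv2.minAreaRect(P[s][:,:2].astype(np.float32)))"
```

```text
{'time': 5.4333, 'joint_positions': array([ 0.69744287, -0.13717848, -0.32100422,  0.0025756 , -1.38748399,
       -0.23105354]), 'joint_vel': array([ 0.00114224, -0.00056818, -0.00263704,  0.00202106, -0.00076906,
        0.00033372]), 'effort': array([-1.49271082e-04, -2.72038901e+01,  3.41689825e+01,  6.82018250e+00,
       -1.73748133e-03, -3.00574959e-05]), 'ee_pos': array([0.5003373 , 0.16165389, 0.07795046]), 'ee_rot': array([ 2.67395017, -1.64666354,  0.0035184 ]), 'wrist_force': array([-0.06203253, -0.23415838, -0.94493521]), 'wrist_torque': array([-0.02606984, -0.03037323, -0.02204359]), 'grip_width': 0.00021864256470752901}
934 ((0.5007132887840271, 0.15094923973083496), (0.013817643746733665, 0.022140169516205788), 27.609169006347656)
```

View pics/w4.png

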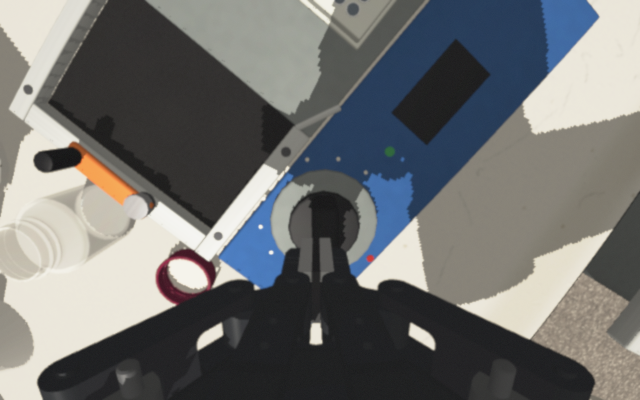

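```bash
python3 -c "
from h import *
np.set_printoptions(precision=4,suppress=True)
im=cam('wrist');s=state();print(s['time'],s['ee_pos'],s['grip_width'])
P,px=cloud(im);Rm=R.from_rotvec(s['ee_rot']);T=Rm.inv().apply(P-s['ee_pos'])
b=Rm.inv().apply(np.array([.4964,.1595,.0945])-s['ee_pos']);print('bar top centre in tool',b)
for v in [225,240,255,270,285,300,315]:
    r=[]
    for u in range(270,362,5):
        k=np.nonzero((px[:,0]==u)&(px[:,1]==v))[0]
        r.append('%d,%d,%d'%tuple(T[k[0]]*1000) if len(k) else '-')
    print(v,' '.join(r))
"
```

```text
5.4833 [0.5003 0.1617 0.0779] 0.0005574266562370914
bar top centre in tool [ 0.0002  0.0045 -0.0166]
225 -3,-29,27 -1,-25,21 -1,-22,21 -1,-19,20 0,-15,15 1,-12,12 1,-9,12 1,-6,13 1,-3,13 11,0,-15 11,2,-16 12,4,-16 12,7,-17 12,9,-16 1,14,13 1,17,11 1,20,13 1,23,12 -1,27,22
240 -14,-30,27 -11,-26,21 -12,-22,22 -11,-19,20 -11,-16,20 -8,-12,13 -8,-9,12 10,-5,-31 11,-2,-34 10,0,-32 10,1,-32 11,4,-34 10,6,-32 3,9,-16 -8,14,14 -8,17,14 -8,20,12 -8,23,13 -11,28,21
255 -24,-30,26 -24,-27,27 -24,-23,26 6,-13,-40 6,-11,-40 6,-9,-40 10,-6,-49 10,-4,-48 10,-2,-48 10,0,-49 11,1,-49 10,3,-49 10,5,-49 6,8,-41 6,10,-41 7,12,-41 -22,22,21 -21,25,21 -22,28,22
270 -35,-31,27 -36,-27,27 -36,-24,28 6,-12,-53 6,-10,-54 6,-8,-54 10,-5,-61 10,-4,-61 10,-2,-62 10,0,-61 10,1,-62 11,3,-63 10,5,-62 6,7,-54 6,9,-54 6,11,-54 6,13,-53 -36,26,27 -36,29,27
285 -47,-31,27 11,-13,-74 11,-11,-74 11,-10,-74 11,-8,-74 11,-6,-74 10,-5,-73 11,-3,-74 5,-2,-64 5,0,-63 6,1,-66 11,2,-74 11,4,-74 11,6,-74 11,7,-73 11,9,-73 11,11,-73 11,12,-74 -76,38,77
300 16,-12,-91 16,-11,-90 11,-10,-83 11,-9,-83 10,-8,-82 11,-6,-83 11,-4,-82 11,-3,-83 4,-2,-72 -1,0,-63 1,1,-67 10,2,-81 11,4,-83 11,5,-83 11,7,-83 11,8,-83 11,10,-82 16,10,-90 16,11,-91
315 16,-11,-98 16,-10,-98 16,-9,-98 16,-8,-98 16,-6,-97 16,-5,-98 14,-4,-95 0,-3,-74 -1,-2,-72 -8,0,-62 -3,1,-69 0,3,-73 12,3,-91 16,4,-97 16,6,-97 15,7,-97 16,8,-97 16,9,-97 16,11,-97
```

```bash
python3 -c "
from h import *
np.set_printoptions(precision=4,suppress=True)
s=state();Rm=R.from_rotvec(s['ee_rot'])
im=cam('side');P,px=cloud(im);T=Rm.inv().apply(P-s['ee_pos'])*1000
k=(abs(T[:,0])<25)&(abs(T[:,1])<30)&(T[:,2]<25)&(T[:,2]>-70)
for lo in range(-70,25,5):
    q=k&(T[:,2]>=lo)&(T[:,2]<lo+5)
    if q.sum(): print(lo,q.sum(),T[q].min(0).round(),T[q].max(0).round())
print('tcp px',proj(im,s['ee_pos']))
c=proj(im,s['ee_pos'])[0].astype(int)
a=im['frame'][c[1]-60:c[1]+40,c[0]-60:c[0]+60]
w=cam('wrist')['frame'][180:340,220:420]
a=cv2.resize(a,(480,400),interpolation=cv2.INTER_CUBIC);cv2.imwrite('pics/s5.png',a[:,:,::-1])
"
```

```text
-70 29 [  5. -21. -70.] [ 14.  18. -65.]
-65 24 [  6. -12. -65.] [ 13.  13. -60.]
-60 25 [  2. -14. -60.] [ 12.  12. -55.]
-55 31 [ -7. -15. -55.] [ 12.  13. -50.]
-50 33 [ -8. -15. -50.] [ 12.  13. -45.]
-45 28 [ -5. -13. -45.] [ 14.  13. -40.]
-40 31 [ -5. -13. -40.] [ 12.  13. -35.]
-35 18 [  4. -14. -35.] [ 13.  10. -30.]
-30 8 [  4.  -7. -30.] [ 12.   6. -27.]
-20 69 [-18.  -2. -19.] [ 22.  11. -15.]
-15 40 [-19.  -3. -15.] [ 24.  12. -10.]
-10 32 [-18.  -4. -10.] [24. 12. -5.]
-5 28 [-15.  -2.  -5.] [22. 11. -0.]
0 29 [-16.  -2.   0.] [23. 12.  5.]
5 29 [-17.  -3.   5.] [21. 12. 10.]
10 108 [-17. -17.  10.] [23. 25. 15.]
15 67 [-24. -23.  15.] [25. 30. 20.]
20 162 [-25. -30.  20.] [25. 30. 25.]
tcp px [[283.5188 183.1372]]
```

View pics/s5.png

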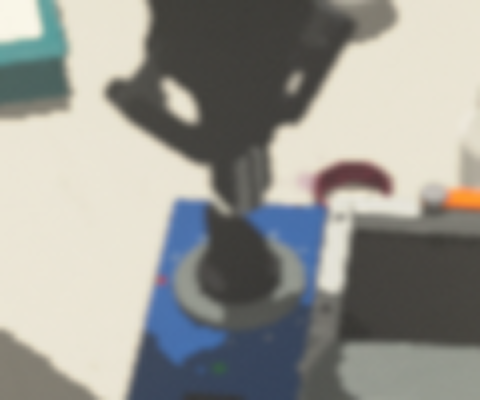

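The side crop shows the shut fingertips just above the bar, and the depth of both cameras puts the real tips about 29 mm behind the reported TCP. I allow for that from here: tip z = TCP z + 0.029.

Emit:
step_arm(
  xyz=[
    [0, 0.2, 0],
    [0, 0.2, 0],
    [0, 0, 0],
    [0, 0, 0],
    [0, 0, 0],
  ],
  dr=[
    [0, 0, 0],
    [0, 0, 0],
    [0, 0, 0],
    [0, 0, 0],
    [0, 0, 0],
  ],
  grip=60,
)

```text
time: 6.0
ee_pos: [0.4962, 0.1596, 0.0777]
ee_rot: [2.674, -1.646, 0.003]
wrist_force: [-0.6, 0.0, -0.7]
grip_width: 0.0516
```

```bash
python3 -c "
from h import *
s=state();print(s['ee_pos'],s['grip_width']);plan([.4964,.1595,.041],-1.10)"
```

```text
[0.49616075 0.15956499 0.0776976 ] 0.05157547060129807
t 6.0 shift cm [ 0.01 -0.02  3.67] rot [ 0.    -0.003 -0.004] minrows 0.88
```

Emit:
step_arm(
  xyz=[
    [0, 0, 1.3],
    [0, 0, 1.3],
    [0, 0, 1.0],
    [0, 0, 0],
  ],
  dr=[
    [0, 0, 0],
    [0, 0, 0],
    [0, 0, 0],
    [0, 0, 0],
  ],
)

```text
time: 6.33
ee_pos: [0.4964, 0.1598, 0.0393]
ee_rot: [2.675, -1.647, 0.003]
wrist_force: [-0.8, -0.3, -1.1]
grip_width: 0.0514
```

```bash
python3 -c "
from h import *
plan([.4964,.1595,.041],-1.10)"
```

```text
t 6.33 shift cm [ 0.03  0.01 -0.17] rot [-0.001 -0.002 -0.004] minrows 0.04
```

Emit:
step_arm(
  xyz=[
    [0, 0, -0.1],
    [0, 0, 0],
    [0, 0, 0],
    [0, 0, 0],
    [0, 0, 0],
  ],
  dr=[
    [0, 0, 0],
    [0, 0, 0],
    [0, 0, 0],
    [0, 0, 0],
    [0, 0, 0],
  ],
  grip=0,
  force=40,
)

```text
time: 6.75
ee_pos: [0.4961, 0.1594, 0.0398]
ee_rot: [2.673, -1.647, 0.003]
wrist_force: [0.9, -0.6, -2.9]
grip_width: 0.0132
```

Gripped (13 mm opening). Now the turn anticlockwise.

Emit:
step_arm(
  xyz=[
    [0, 0, 0],
    [0, 0, 0],
    [0, 0, 0],
    [0, 0, 0],
    [0, 0, 0],
    [0, 0, 0],
    [0, 0, 0],
  ],
  dr=[
    [0, 0, -0.1],
    [0, 0, -0.1],
    [0, 0, -0.1],
    [0, 0, -0.1],
    [0, 0, -0.1],
    [0, 0, -0.1],
    [0, 0, -0.1],
  ],
)

```text
time: 7.33
ee_pos: [0.4962, 0.1595, 0.0398]
ee_rot: [3.085, -0.586, 0.001]
wrist_force: [0.3, -0.5, -2.8]
grip_width: 0.0137
```

```bash
python3 -c "
from h import *
plan([.4964,.1595,.041],-.2316);print(state()['wrist_torque'],state()['wrist_force'])"
```

```text
t 7.33 shift cm [ 0.02 -0.01 -0.12] rot [ 0.001 -0.001 -0.144] minrows 1.15
[-0.04086088 -0.19633031 -0.04403299] [ 0.34920838 -0.48734295 -2.84607346]
```

Emit:
step_arm(
  xyz=[
    [0, 0, 0],
    [0, 0, 0],
    [0, 0, 0],
    [0, 0, 0],
  ],
  dr=[
    [0, 0, -0.07],
    [0, 0, -0.06],
    [0, 0, -0.06],
    [0, 0, -0.06],
  ],
)

```text
time: 7.67
ee_pos: [0.4954, 0.1597, 0.04]
ee_rot: [-3.136, 0.181, 0.002]
wrist_force: [-2.3, 0.8, -1.1]
grip_width: 0.0131
```

```bash
python3 -c "
from h import *
plan([.4964,.1595,.041],-.2316);print(state()['wrist_torque'],state()['wrist_force'])"
```

```text
t 7.67 shift cm [ 0.1   0.01 -0.1 ] rot [0.    0.001 0.116] minrows 0.93
[ 0.18595158  0.72779261 -2.05525374] [-2.26144864  0.80755088 -1.12169387]
```

The stop shows clearly as a 2 N·m reaction. I release and rise to look at it.

Emit:
step_arm(
  xyz=[
    [0, 0, 0],
    [0, 0, 0],
    [0, 0, 0],
    [0, 0, 0],
    [0, 0, -3],
    [0, 0, -4],
    [0, 0, -4],
    [0, 0, -3],
  ],
  dr=[
    [0, 0, 0],
    [0, 0, 0],
    [0, 0, 0],
    [0, 0, 0],
    [0, 0, 0.03],
    [0, 0, 0.03],
    [0, 0, 0.03],
    [0, 0, 0.03],
  ],
  grip=60,
)

```text
time: 8.33
ee_pos: [0.4925, 0.1576, 0.1777]
ee_rot: [3.11, -0.382, -0.017]
wrist_force: [1.1, 0.9, 0.9]
grip_width: 0.0515
```

```bash
cat > f.py <<'E'
from h import *
np.set_printoptions(precision=4,suppress=True)
im=cam('wrist');save(im,'w6.png');np.savez('w6.npz',**im)
exec(open('d.py').read().split("H=h[")[0].replace('w1.npz','w6.npz'))
near=lambda x,y,d:np.hypot(P[:,0]-x,P[:,1]-y)<d
s=near(.4965,.1596,.026)&(P[:,2]>.089)&(P[:,2]<.098);rect(s,'bar')
H=h[px[:,1],px[:,0]].astype(int)
red=near(.4965,.1596,.05)&((H[:,0]<8)|(H[:,0]>172))&(H[:,1]>150)&(P[:,2]<.056);print('red',P[red].mean(0))
pk=(H[:,2]<60)&(abs(P[:,2]-.044)<.004)&near(.6135,.1435,.075);rect(pk,'pocket',.044)
pl=(P[:,2]>.059)&(P[:,2]<.07)&near(.579,.006,.085);rect(pl,'plate')
print(state()['joint_positions'])
plan([.4965,.1596,.041],-.2316)
E
python3 f.py
```

```text
bar 825 z 0.09426494145535458 ((0.496248334646225, 0.1601363569498062), (0.013307962566614151, 0.04195035621523857), 76.18305206298828)
red [0.4561 0.1692 0.0508]
pocket 12417 z 0.04492197762551242 ((0.601306676864624, 0.14556321501731873), (0.08874842524528503, 0.10549832880496979), 76.74272918701172)
plate 11757 z 0.06533877287630335 ((0.5668151378631592, 0.008417636156082153), (0.08303012698888779, 0.09908531606197357), 78.07799530029297)
[ 0.6978 -0.1726 -0.1578  0.001  -1.5908  0.6264]
t 8.38 shift cm [ 0.15 -0.26 14.34] rot [ 0.005  0.002 -0.015] minrows 3.44
```

The bar now lies along the shaker's x within 0.6° and the pointer is at the red mark, so the knob is off. I move behind the plate, open fully, with the jaws along the shaker's x so that the two fingers push square.

Emit:
step_arm(
  xyz=[
    [2.1, 3.2, 0],
    [2.1, 3.2, 0],
    [2.1, 3.2, 0],
    [2.1, 3.2, 0],
    [2.1, 3.2, 0],
    [2.1, 3.2, 0],
    [0, 0, 0],
    [0, 0, 0],
  ],
  dr=[
    [0, 0, 0.08],
    [0, 0, 0],
    [0, 0, 0],
    [0, 0, 0],
    [0, 0, 0],
    [0, 0, 0],
    [0, 0, 0.122],
    [0, 0, 0.122],
  ],
  grip=100,
)

```text
time: 9.05
ee_pos: [0.5606, -0.0713, 0.1909]
ee_rot: [-3.01, 0.889, -0.015]
wrist_force: [-0.9, 0.8, -0.2]
grip_width: 0.0854
```

Emit:
step_arm(
  xyz=[
    [0, 0, 0],
    [0, 0, 0],
    [0, 0, 0],
    [0, 0, 0],
    [0, 0, 0],
    [0, 0, 0],
    [0, 0, 0],
    [0, 0, 0],
  ],
  dr=[
    [0, 0, 0.122],
    [0, 0, 0.122],
    [0, 0, 0.122],
    [0, 0, 0.122],
    [0, 0, 0.122],
    [0, 0, 0.122],
    [0, 0, 0.122],
    [0, 0, 0.122],
  ],
)

```text
time: 9.72
ee_pos: [0.5616, -0.0747, 0.1896]
ee_rot: [-2.215, 2.218, -0.015]
wrist_force: [0.9, 0.3, 0.5]
grip_width: 0.0852
```

```bash
cat > nest.py <<'E'
from h import *
N=np.array([.6139,.1432]);Y=-.2316
ex=np.array([np.cos(Y),np.sin(Y)]);ey=np.array([-ex[1],ex[0]])
def w(x,y,z): return np.r_[N+x*ex+y*ey,z]
def loc(p): d=np.asarray(p)[...,:2]-N;return np.stack([d@ex,d@ey],-1)
PUSH=Y-np.pi/2
E
python3 -c "
from nest import *
print(loc(state()['ee_pos']),state()['joint_positions']);plan(w(-.002,-.215,.15),PUSH)"
```

```text
[-0.0009158  -0.22409799] [ 0.22508223 -0.06137622 -0.04794139  0.00445663 -1.57368065 -0.22648801]
t 9.72 shift cm [-0.92 -0.06  3.95] rot [-0.011 -0.001  0.23 ] minrows 1.84
```

Emit:
step_arm(
  xyz=[
    [0, 0, 1.5],
    [0, 0, 1.5],
    [0, 0, 1.5],
    [0, 0, 0],
  ],
  dr=[
    [-0.011, 0, 0.115],
    [0, 0, 0.115],
    [0, 0, 0],
    [0, 0, 0],
  ],
)

```text
time: 10.05
ee_pos: [0.563, -0.0749, 0.144]
ee_rot: [-1.923, 2.482, -0.006]
wrist_force: [0.5, 1.4, -0.7]
grip_width: 0.0857
```

```bash
cat > g.py <<'E'
from nest import *
np.set_printoptions(precision=4,suppress=True)
s=state();Rm=R.from_rotvec(s['ee_rot'])
print('loc',loc(s['ee_pos']),s['ee_pos'][2])
for c in ['side','wrist']:
    im=cam(c);P,px=cloud(im);T=Rm.inv().apply(P-s['ee_pos'])*1000
    k=(abs(T[:,0])<30)&(abs(T[:,1])<75)&(P[:,2]>.085)
    for lo in range(-75,5,5):
        for sg in (1,-1):
            q=k&(T[:,2]>=lo)&(T[:,2]<lo+5)&(sg*T[:,1]>0)
            if q.sum()>3: print(c,lo,sg,q.sum(),T[q].min(0).round(),T[q].max(0).round())
    L=loc(P)*1000
    pl=(P[:,2]>.0615)&(P[:,2]<.069)&(abs(L[:,0])<80)&(L[:,1]<-60)&(L[:,1]>-196)
    r=cv2.minAreaRect(L[pl].astype(np.float32));print(c,'plate local',pl.sum(),np.median(P[pl,2]),r)
    h=cv2.cvtColor(im['frame'],cv2.COLOR_RGB2HSV);V=h[px[:,1],px[:,0],2]
    pk=(V<70)&(abs(P[:,2]-.044)<.005)&(abs(L[:,0])<72)&(abs(L[:,1])<52)
    if pk.sum()>50:print('pocket local',pk.sum(),cv2.minAreaRect((loc(onplane(im,px[pk],.044))*1000).astype(np.float32)))
    save(im,'g_%s.png'%c)
plan(w(-.002,-.215,.05),PUSH)
E
python3 g.py
```

```text
loc [ 0.0006 -0.2239] 0.14403350942682552
side -75 1 19 [ -3.  42. -75.] [ 12.  54. -70.]
side -75 -1 17 [  6. -57. -75.] [ 11. -45. -70.]
side -70 1 24 [ -3.  42. -70.] [ 11.  55. -66.]
side -70 -1 25 [  4. -57. -70.] [ 11. -44. -65.]
side -65 1 24 [ -2.  42. -65.] [ 12.  55. -60.]
side -65 -1 20 [  5. -57. -65.] [ 12. -44. -60.]
side -60 1 27 [-10.  41. -60.] [ 11.  55. -55.]
side -60 -1 20 [  5. -56. -60.] [ 11. -44. -55.]
side -55 1 22 [-11.  41. -54.] [ 12.  55. -50.]
side -55 -1 22 [ -5. -57. -55.] [ 12. -44. -50.]
side -50 1 24 [-11.  41. -50.] [ 12.  54. -46.]
side -50 -1 17 [  5. -55. -50.] [ 12. -45. -45.]
side -45 1 10 [-10.  41. -45.] [ 11.  45. -41.]
side -45 -1 9 [  6. -52. -45.] [ 11. -45. -42.]
side plate local 2230 0.06505658700315253 ((-0.6668357849121094, -142.3078155517578), (85.07201385498047, 124.93293762207031), 89.74142456054688)
pocket local 83 ((13.074382781982422, -18.84502410888672), (113.41275024414062, 36.64822006225586), 27.669475555419922)
wrist -75 1 350 [ -4.  42. -75.] [ 11.  56. -70.]
wrist -75 -1 358 [ -6. -57. -75.] [ 11. -42. -70.]
wrist -70 1 424 [-11.  42. -70.] [ 11.  56. -65.]
wrist -70 -1 435 [-11. -57. -70.] [ 11. -42. -65.]
wrist -65 1 403 [-12.  42. -65.] [ 12.  56. -60.]
wrist -65 -1 415 [-11. -57. -65.] [ 11. -42. -60.]
wrist -60 1 377 [-12.  42. -60.] [ 12.  56. -55.]
wrist -60 -1 354 [-11. -57. -60.] [ 11. -42. -55.]
wrist -55 1 343 [-11.  42. -55.] [ 11.  56. -50.]
wrist -55 -1 346 [-12. -57. -55.] [ 11. -43. -50.]
wrist -50 1 271 [-12.  42. -50.] [ 11.  55. -45.]
wrist -50 -1 267 [-11. -56. -50.] [ 11. -43. -45.]
wrist -45 1 142 [-11.  42. -45.] [ 11.  49. -40.]
wrist -45 -1 139 [-11. -49. -45.] [ 10. -43. -40.]
wrist plate local 11662 0.06524196910874347 ((-2.444316864013672, -141.92538452148438), (124.79753875732422, 83.2288818359375), 1.4382635354995728)
t 10.15 shift cm [-0.91  0.48  9.75] rot [-0.008 -0.001 -0.02 ] minrows 2.35
```

Emit:
step_arm(
  xyz=[
    [-2.0, 0.3, 0],
    [0, 0, 3],
    [0, 0, 3],
    [0, 0, 3],
    [0, 0, 2],
    [0, 0, 0],
  ],
  dr=[
    [-0.008, 0, -0.02],
    [0, 0, 0],
    [0, 0, 0],
    [0, 0, 0],
    [0, 0, 0],
    [0, 0, 0],
  ],
)

```text
time: 10.65
ee_pos: [0.5736, -0.0548, 0.0458]
ee_rot: [-1.948, 2.447, -0.019]
wrist_force: [-0.2, 0.3, -1.2]
grip_width: 0.0849
```

```bash
sed -i 's/P\[:,2\]>.085/(P[:,2]>.046)/' g.py; python3 g.py | egrep 'loc|-50|-45|-40|shift|plate'
```

```text
loc [ 0.0062 -0.2019] 0.04575277692549807
side -75 -1 13 [  6. -57. -74.] [ 11. -45. -70.]
side -55 -1 18 [  5. -56. -55.] [ 11. -44. -50.]
side -50 1 18 [-12.  41. -50.] [ 12.  54. -45.]
side -50 -1 12 [  5. -56. -50.] [ 12. -45. -47.]
side -45 1 5 [-11.  41. -45.] [ 10.  43. -43.]
side -45 -1 7 [  5. -51. -44.] [ 11. -45. -40.]
side plate local 1003 0.0650541050758553 ((-1.6758193969726562, -141.99916076660156), (122.98059844970703, 85.30523681640625), 2.1247096061706543)
pocket local 104 ((-1.053131103515625, 3.369049072265625), (125.49220275878906, 69.26119232177734), 3.152839183807373)
wrist -55 1 334 [-12.  41. -55.] [ 11.  56. -50.]
wrist -55 -1 338 [-12. -57. -55.] [ 11. -43. -50.]
wrist -50 1 279 [-12.  41. -50.] [ 11.  54. -45.]
wrist -50 -1 267 [-12. -56. -50.] [ 11. -43. -45.]
wrist -45 1 118 [-11.  41. -45.] [ 10.  48. -41.]
wrist -45 -1 113 [-11. -50. -45.] [ 10. -43. -41.]
wrist -25 -1 108 [-30. -45. -22.] [-20.  -0. -20.]
wrist plate local 12656 0.06523464207304754 ((2.4924850463867188, -159.03822326660156), (114.57151794433594, 49.15060806274414), 1.5208446979522705)
t 10.75 shift cm [ 1.33  1.04 -0.01] rot [-0.024  0.004  0.006] minrows 0.4
```

Emit:
step_arm(
  xyz=[
    [0.2, 0.86, 0],
    [0, 0, 1.5],
    [0, 0, 1.0],
    [0, 0, 0],
  ],
  dr=[
    [-0.024, 0, 0],
    [0, 0, 0],
    [0, 0, 0],
    [0, 0, 0],
  ],
)

```text
time: 11.08
ee_pos: [0.573, -0.055, 0.036]
ee_rot: [-1.95, 2.444, -0.01]
wrist_force: [0.3, -0.3, -0.4]
grip_width: 0.0855
```

```bash
python3 -c "
from nest import *
print(loc(state()['ee_pos']),state()['wrist_force']);plan(w(-.0024,-.204,.0125),PUSH)"
```

```text
[ 0.00567285 -0.20229403] [ 0.3407192  -0.32199032 -0.35270377]
t 11.08 shift cm [0.18 0.84 2.33] rot [-0.014  0.007  0.007] minrows 0.6
```

Emit:
step_arm(
  xyz=[
    [0.1, 0.4, 0],
    [0.1, 0.4, 0],
    [0, 0, 0],
  ],
  dr=[
    [-0.014, 0, 0],
    [0, 0, 0],
    [0, 0, 0],
  ],
)

```text
time: 11.33
ee_pos: [0.5661, -0.0553, 0.04]
ee_rot: [-1.954, 2.449, 0.003]
wrist_force: [-0.6, 0.5, 0.5]
grip_width: 0.0853
```

```bash
python3 -c "
from nest import *
print(loc(state()['ee_pos']),state()['wrist_force']);plan(w(-.0024,-.204,.0125),PUSH)"
```

```text
[-0.00099671 -0.20418932] [-0.55131371  0.49611232  0.46572829]
t 11.33 shift cm [0.   0.15 2.75] rot [-0.004  0.008  0.008] minrows 0.66
```

Emit:
step_arm(
  xyz=[
    [0, 0.1, 0.9],
    [0, 0, 0.9],
    [0, 0, 0.7],
    [0, 0, 0],
  ],
  dr=[
    [0, 0, 0],
    [0, 0, 0],
    [0, 0, 0],
    [0, 0, 0],
  ],
)

```text
time: 11.67
ee_pos: [0.5659, -0.0547, 0.0146]
ee_rot: [-1.953, 2.446, 0.001]
wrist_force: [-0.8, -0.8, -0.6]
grip_width: 0.0858
```

```bash
python3 -c "
from nest import *
print(loc(state()['ee_pos']),state()['wrist_force']);plan(w(-.0024,-.204,.0125),PUSH)
im=cam('side');save(im,'s7.png',(230,150,430,300),4)"
```

```text
[-0.00131045 -0.20367184] [-0.80218999 -0.79385166 -0.56784172]
t 11.67 shift cm [0.03 0.11 0.21] rot [-0.007  0.009  0.008] minrows 0.11
```

View pics/s7.png

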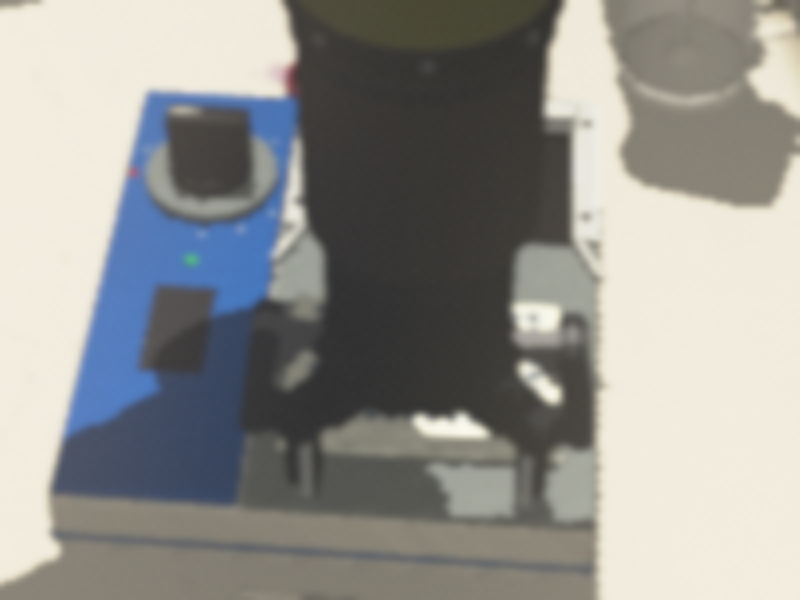

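The side crop shows both fingers at the deck behind the plate and the knob bar square to the panel. I start the push.

Emit:
step_arm(
  xyz=[
    [-0.3, 0, 0.2],
    [-0.7, 0, 0],
    [-0.9, 0, 0],
    [-0.9, 0, 0],
    [-0.9, 0, 0],
    [-0.9, 0, 0],
    [-0.6, 0, 0],
    [0, 0, 0],
  ],
  dr=[
    [0, 0, 0],
    [0, 0, 0.008],
    [0, 0, 0],
    [0, 0, 0],
    [0, 0, 0],
    [0, 0, 0],
    [0, 0, 0],
    [0, 0, 0],
  ],
)

```text
time: 12.38
ee_pos: [0.5796, 0.0018, 0.0137]
ee_rot: [-1.943, 2.454, -0.001]
wrist_force: [0.2, -0.9, -0.0]
grip_width: 0.0852
```

```bash
cat > p.py <<'E'
from nest import *
np.set_printoptions(precision=4,suppress=True)
s=state();print('loc',loc(s['ee_pos']),s['ee_pos'][2],s['wrist_force']);plan(w(-.0024,-.0545,.0125),PUSH)
for c in ['wrist','top']:
    im=cam(c);P,px=cloud(im);L=loc(P)*1000;y=loc(s['ee_pos'])[1]*1000
    pl=(P[:,2]>.0545+.003)&(P[:,2]<.072)&(abs(L[:,0])<72)&(L[:,1]<50)&(L[:,1]>y+10)
    h=cv2.cvtColor(im['frame'],cv2.COLOR_RGB2HSV);C=h[px[:,1],px[:,0]]
    pl&=(C[:,1]<70)
    if pl.sum()>20:
        Q=P[pl];A=np.c_[L[pl]/1000,np.ones(pl.sum())];f=np.linalg.lstsq(A,Q[:,2],rcond=None)[0]
        for _ in range(3):
            g=abs(A@f-Q[:,2])<.0015;f=np.linalg.lstsq(A[g],Q[g,2],rcond=None)[0]
        print(c,'plate',pl.sum(),'plane slopes',f,cv2.minAreaRect(L[pl][g].astype(np.float32)),L[pl][g].min(0),L[pl][g].max(0))
    if c=='wrist':save(im,'p.png')
E
python3 p.py
```

```text
loc [-0.001  -0.1455] 0.013665241381755552 [ 0.1616 -0.8769 -0.0277]
t 12.38 shift cm [-9.1   0.14  0.19] rot [-0.007  0.009  0.   ] minrows 2.18
wrist plate 9099 plane slopes [-0.0002  0.0442  0.0706] ((-1.4719314575195312, -122.05110168457031), (26.812421798706055, 95.61841583251953), 89.9822006225586) [ -49.2821 -135.4705] [  46.3364 -108.6566]
top plate 473 plane slopes [-0.0266 -0.0237  0.0607] ((3.6310386657714844, -41.977378845214844), (221.99151611328125, 76.6741943359375), 51.99879837036133) [ -62.4088 -132.7795] [71.7372 49.7949]
```

Emit:
step_arm(
  xyz=[
    [-0.6, 0, 0.1],
    [-0.6, 0, 0],
    [-0.6, 0, 0],
    [-0.6, 0, 0],
    [-0.6, 0, 0],
    [-0.4, 0, 0],
    [0, 0, 0],
  ],
  dr=[
    [0, 0, 0],
    [0, 0, 0],
    [0, 0, 0],
    [0, 0, 0],
    [0, 0, 0],
    [0, 0, 0],
    [0, 0, 0],
  ],
)

```text
time: 13.07
ee_pos: [0.5879, 0.0363, 0.013]
ee_rot: [-1.941, 2.457, -0.001]
wrist_force: [-0.1, -0.8, 0.1]
grip_width: 0.0853
```

```bash
python3 p.py
```

```text
loc [-0.0008 -0.11  ] 0.012992885399986588 [-0.097  -0.7503  0.084 ]
t 13.07 shift cm [-5.55  0.17  0.09] rot [-0.007  0.008 -0.002] minrows 1.33
wrist plate 8929 plane slopes [0.0001 0.0464 0.0693] ((-1.2913627624511719, -86.91822814941406), (25.791282653808594, 95.09175109863281), 89.99996185302734) [-48.8373 -99.8139] [ 46.2545 -74.0226]
top plate 457 plane slopes [-0.0122 -0.0326  0.0619] ((-5.611845016479492, -14.892593383789062), (192.82765197753906, 77.14820861816406), 53.55723571777344) [-62.4511 -96.9471] [70.3014 49.8807]
```

Emit:
step_arm(
  xyz=[
    [-0.5, 0, 0.1],
    [-0.5, 0, 0],
    [-0.5, 0, 0],
    [-0.5, 0, 0],
    [-0.5, 0, 0],
    [-0.5, 0, 0],
    [-0.4, 0, 0],
    [0, 0, 0],
  ],
  dr=[
    [0, 0, 0],
    [0, 0, 0],
    [0, 0, 0],
    [0, 0, 0],
    [0, 0, 0],
    [0, 0, 0],
    [0, 0, 0],
    [0, 0, 0],
  ],
)

```text
time: 13.83
ee_pos: [0.5965, 0.0718, 0.0124]
ee_rot: [-1.939, 2.458, -0.002]
wrist_force: [0.0, -0.7, 0.7]
grip_width: 0.0854
```

```bash
python3 p.py
```

```text
loc [-0.0005 -0.0735] 0.012405134995302408 [ 0.0192 -0.7019  0.7204]
t 13.83 shift cm [-1.89  0.19  0.  ] rot [-0.008  0.008 -0.003] minrows 0.46
wrist plate 8675 plane slopes [0.0002 0.0173 0.0666] ((-0.9546890258789062, -50.911895751953125), (93.7066879272461, 24.4970645904541), 0.2530674338340759) [-47.7914 -63.3501] [ 45.9103 -38.5024]
top plate 478 plane slopes [ 0.0337 -0.0846  0.0621] ((-55.83113479614258, -26.885116577148438), (41.79313278198242, 88.23033142089844), 37.620906829833984) [-71.5438 -58.9253] [-13.5853  20.3809]
```

Emit:
step_arm(
  xyz=[
    [-0.3, 0, 0],
    [-0.3, 0, 0],
    [-0.3, 0, 0],
    [-0.3, 0, 0],
    [-0.3, 0, 0],
    [-0.2, 0, 0],
    [0, 0, 0],
  ],
  dr=[
    [0, 0, 0],
    [0, 0, 0],
    [0, 0, 0],
    [0, 0, 0],
    [0, 0, 0],
    [0, 0, 0],
    [0, 0, 0],
  ],
)

```text
time: 14.52
ee_pos: [0.6005, 0.0889, 0.0124]
ee_rot: [-1.938, 2.459, -0.001]
wrist_force: [-1.1, -1.8, 0.8]
grip_width: 0.0854
```

```bash
python3 p.py
```

```text
loc [-0.0006 -0.0559] 0.012358640785843117 [-1.107  -1.7524  0.8374]
t 14.52 shift cm [-0.14  0.18 -0.01] rot [-0.007  0.008 -0.004] minrows 0.09
wrist plate 8750 plane slopes [0.0006 0.026  0.0601] ((-1.0368461608886719, -30.358917236328125), (30.923206329345703, 98.60893249511719), 89.9676284790039) [-50.3418 -45.8446] [ 48.2667 -14.9196]
top plate 399 plane slopes [0.0265 0.0026 0.0605] ((-42.367671966552734, -0.5154571533203125), (58.42608642578125, 80.6709976196289), 1.7594290971755981) [-71.344  -40.8274] [-12.2285  38.9681]
```

Emit:
step_arm(
  xyz=[
    [-0.12, 0, 0],
    [-0.1, 0, 0],
    [0, 0, 0],
  ],
  dr=[
    [0, 0, 0],
    [0, 0, 0],
    [0, 0, 0],
  ],
)

```text
time: 14.87
ee_pos: [0.6009, 0.0908, 0.0124]
ee_rot: [-1.938, 2.46, -0.001]
wrist_force: [-0.1, 0.9, 0.6]
grip_width: 0.0853
```

Emit:
step_arm(
  xyz=[
    [0.8, 0, 0],
    [1.2, 0, 0],
    [0.5, 0, -2],
    [0, 0, -4],
    [0, 0, -4],
    [0, 0, -4],
    [0, 0, -2],
    [0, 0, 0],
  ],
  dr=[
    [0, 0, 0],
    [0, 0, 0],
    [0, 0, 0],
    [0, 0, 0],
    [0, 0, 0],
    [0, 0, 0],
    [0, 0, 0],
    [0, 0, 0],
  ],
  grip=100,
)

```text
time: 15.53
ee_pos: [0.5893, 0.0567, 0.1754]
ee_rot: [-1.939, 2.468, 0.003]
wrist_force: [0.1, -0.9, 0.6]
grip_width: 0.0858
```

```bash
cat > q.py <<'E'
from nest import *
np.set_printoptions(precision=4,suppress=True)
s=state();print('loc',loc(s['ee_pos']),s['ee_pos'][2],s['wrist_force'])
for c in ['wrist','top','side']:
    im=cam(c);P,px=cloud(im);L=loc(P)*1000
    pl=(P[:,2]>.054)&(P[:,2]<.07)&(abs(L[:,0])<58)&(abs(L[:,1])<38)
    if pl.sum()>100:
        A=np.c_[L[pl]/1000,np.ones(pl.sum())];z=P[pl,2];g=np.ones(len(z),bool)
        for _ in range(4): f=np.linalg.lstsq(A[g],z[g],rcond=None)[0];g=abs(A@f-z)<.0015
        print(c,'plane',pl.sum(),g.sum(),f)
    h=cv2.cvtColor(im['frame'],cv2.COLOR_RGB2HSV);V=h[px[:,1],px[:,0],2].astype(int)
    dk=(abs(L[:,0])<50)&(L[:,1]>-110)&(L[:,1]<-80);print('deck z',np.median(P[dk,2]) if dk.sum() else None)
    save(im,'q_%s.png'%c)
    c0=proj(im,w(0,0,.058))[0]
    if c=='wrist':
        u,v=c0.astype(int);print(u,v);save(im,'q.png',(max(0,u-150),max(0,v-115),u+150,v+115),2.6)
E
python3 q.py
```

```text
loc [-0.0041 -0.0899] 0.1754121986069908 [ 0.0595 -0.8715  0.5764]
wrist plane 7945 7575 [-0.0002 -0.0002  0.0593]
deck z 0.2814763381699896
311 275
top plane 935 503 [-0.0103 -0.0068  0.0586]
deck z 0.6074666173168859
side plane 1453 1050 [-0.0037  0.0026  0.0591]
deck z 0.2884518847103969
```

View pics/q.png

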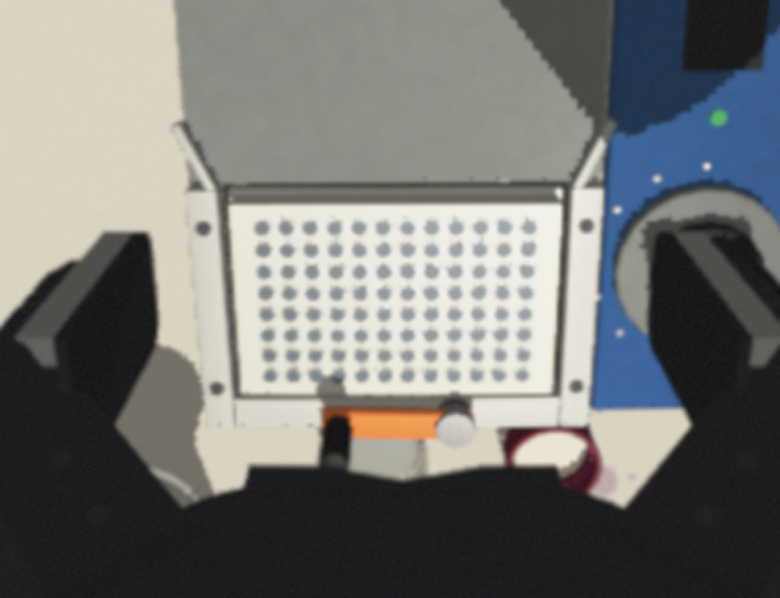

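The crop shows the plate seated: the gap is even all round, the knob is clear of it and the clamp is still open. The plane fit gives slopes of 0.0002 at z≈0.0593 raw (about 0.9 mm depth bias, so 0.0584). For the clamp I cage the peg between the partly open fingers, jaws at 45° to keep clear of the jar, and follow the arc.

Emit:
step_arm(
  xyz=[
    [-3.5, -0.7, 0],
    [-3.5, -0.7, 0],
    [-3.5, -0.7, 0],
    [-3.5, -0.7, 0],
    [0, 0, 0],
    [0, 0, 0],
    [0, 0, 0],
    [0, 0, 0],
  ],
  dr=[
    [0, 0, 0],
    [0, 0, 0],
    [0, 0, 0],
    [0, 0, 0],
    [0, 0, -0.115],
    [0, 0, -0.115],
    [0, 0, -0.115],
    [0, 0, -0.115],
  ],
  grip=26,
)

```text
time: 16.35
ee_pos: [0.6428, 0.188, 0.1455]
ee_rot: [2.442, -1.928, -0.036]
wrist_force: [0.0, -0.5, 0.8]
grip_width: 0.0221
```

Emit:
step_arm(
  xyz=[
    [0, 0, 0.3],
    [0, 0, 0.3],
    [0, 0, 0.3],
    [0, 0, 0],
  ],
  dr=[
    [0, 0, -0.11],
    [0, 0, -0.11],
    [0, 0, -0.11],
    [0, 0, 0],
  ],
)

```text
time: 16.68
ee_pos: [0.6379, 0.186, 0.1235]
ee_rot: [2.733, -1.466, -0.062]
wrist_force: [-0.1, 0.1, -1.3]
grip_width: 0.0223
```

```bash
cat > r.py <<'E'
from nest import *
np.set_printoptions(precision=4,suppress=True)
s=state();print('loc',loc(s['ee_pos']),s['ee_pos'][2],s['grip_width'])
plan(w(.023,.05175,.115),Y-np.pi/4)
Rm=R.from_rotvec(s['ee_rot'])
for c in ['side','wrist']:
    im=cam(c);P,px=cloud(im);T=Rm.inv().apply(P-s['ee_pos'])*1000;L=loc(P)*1000
    k=(abs(T[:,0])<30)&(abs(T[:,1])<40)&(T[:,2]<-15)&(T[:,2]>-75);print(c,'tip z',np.sort(T[k,2])[-6:],T[k].min(0),T[k].max(0))
    H=cv2.cvtColor(im['frame'],cv2.COLOR_RGB2HSV)[px[:,1],px[:,0]].astype(int)
    pe=(P[:,2]>.070)&(P[:,2]<.095)&(H[:,2]<80)&(np.hypot(L[:,0]-23,L[:,1]-52)<14)
    tp=pe&(P[:,2]>.087)
    if pe.sum(): print(c,'peg',pe.sum(),L[pe].min(0),L[pe].max(0),L[pe].mean(0),'top',tp.sum(),L[tp].mean(0) if tp.sum() else '')
    for t in finder.trace('jar',c)[:1]:
        q=np.zeros((400,640),bool);m=t['pixels'][px[:,1],px[:,0]]&(P[:,2]>.03)&(P[:,2]<.1)
        print('jar',m.sum(),L[m].min(0),L[m].max(0),P[m,2].max())
    save(im,'r_%s.png'%c)
E
python3 r.py
```

```text
loc [0.0136 0.0472] 0.12346448965180118 0.022330539016920177
t 16.68 shift cm [ 0.39 -1.02  0.79] rot [0.054 0.015 0.033] minrows 0.52
side tip z [-26.2129 -26.2046 -26.0555 -25.9161 -25.886  -25.5156] [-11.799  -39.5989 -74.9313] [ 14.685   39.7923 -25.5156]
side peg 18 [20.0914 41.5583] [26.2363 48.877 ] [22.9693 44.9624] top 3 [23.3488 46.3449]
jar 484 [-9.8685 52.4511] [ 38.0829 132.1986] 0.091873629319292
wrist tip z [-28.2678 -27.989  -27.8089 -27.7696 -27.5611 -27.2595] [-11.8424 -39.9862 -74.9895] [ 13.9715  39.7525 -27.2595]
wrist peg 255 [18.0835 43.413 ] [28.4952 53.8946] [24.1117 47.4383] top 174 [23.207  48.1596]
jar 2497 [-1.4238 82.2796] [ 37.4531 131.6463] 0.09192558008734605
```

Emit:
step_arm(
  xyz=[
    [0.4, -0.8, 0],
    [0, 0, 0],
    [0, 0, 0],
  ],
  dr=[
    [0.054, 0.015, 0.033],
    [0, 0, 0],
    [0, 0, 0],
  ],
)

```text
time: 17.13
ee_pos: [0.6484, 0.1872, 0.1264]
ee_rot: [-2.73, 1.547, -0.006]
wrist_force: [-0.2, -0.4, 0.0]
grip_width: 0.0221
```

```bash
python3 -c "
from nest import *
s=state();print('loc',loc(s['ee_pos']),s['ee_pos'][2],s['grip_width'],s['joint_positions'])
plan(w(.023,.0495,.041),Y-np.pi/4)"
```

```text
loc [0.02344746 0.050755  ] 0.1264183303019733 0.022100779772054536 [ 0.5774961   0.23686785  0.15563531  0.0016391  -1.48422255 -0.03766299]
t 17.13 shift cm [0.05 0.17 8.54] rot [-0.005 -0.001 -0.014] minrows 2.05
```

Emit:
step_arm(
  xyz=[
    [0.05, 0.1, 1.5],
    [0, 0, 2],
    [0, 0, 1.2],
    [0, 0, 0],
  ],
  dr=[
    [0, 0, 0],
    [0, 0, 0],
    [0, 0, 0],
    [0, 0, 0],
  ],
)

```text
time: 17.47
ee_pos: [0.6484, 0.1866, 0.081]
ee_rot: [-2.728, 1.547, -0.006]
wrist_force: [-1.0, -0.5, -1.2]
grip_width: 0.0223
```

```bash
python3 r.py; python3 -c "
from h import *
im=cam('wrist');save(im,'v.png',(190,120,450,315),3)"
```

```text
loc [0.0237 0.0502] 0.08095585592768989 0.02231750537651461
t 17.47 shift cm [-0.15 -0.08 -3.4 ] rot [-0.006 -0.001 -0.015] minrows 0.82
side tip z [-26.6057 -26.2832 -25.4822 -25.4548 -25.2448 -24.9774] [-12.4866 -39.1776 -74.994 ] [ 15.6497  39.8931 -24.9774]
side peg 22 [19.988  41.9314] [26.3489 46.7361] [22.8238 44.3608] top 5 [22.3902 44.7766]
jar 289 [-12.2346  49.3718] [ 38.5538 117.1711] 0.08931206313757245
wrist tip z [-30.11   -29.9897 -29.8519 -29.4826 -29.3624 -28.808 ] [-11.4418 -39.9522 -74.9965] [ 14.0911  39.658  -28.808 ]
wrist peg 418 [17.7874 43.3593] [28.7928 54.2624] [24.1697 47.2595] top 250 [23.0588 48.191 ]
jar 1808 [-14.8066  82.2561] [ 37.4492 122.1674] 0.09216253910123567
```

View pics/v.png

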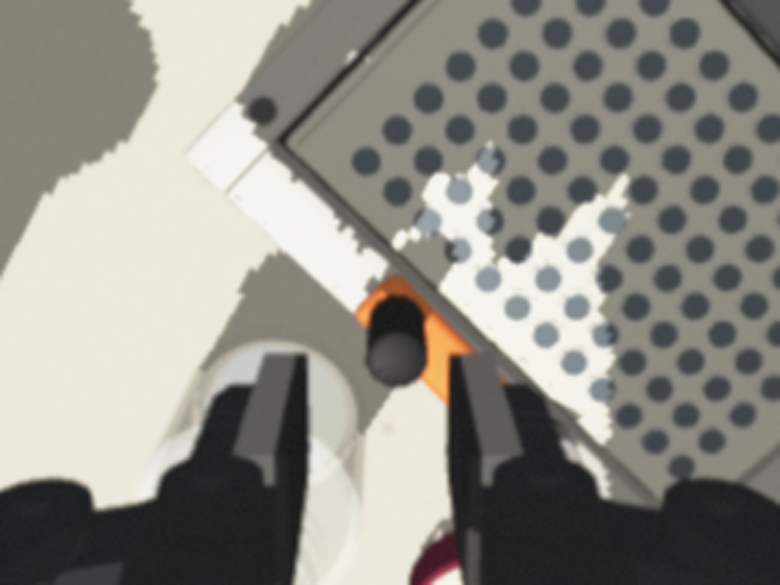

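The crop shows the peg (397,340) between the open fingers, with the jar below left and still clear. I go down round the peg.

Emit:
step_arm(
  xyz=[
    [0.1, 0.15, 1.3],
    [0, 0, 1.3],
    [0, 0, 1.2],
    [0, 0, 0],
  ],
  dr=[
    [0, 0, 0],
    [0, 0, 0],
    [0, 0, 0],
    [0, 0, 0],
  ],
)

```text
time: 18.05
ee_pos: [0.6509, 0.1863, 0.046]
ee_rot: [-2.721, 1.543, -0.015]
wrist_force: [0.3, 0.3, -1.6]
grip_width: 0.0225
```

```bash
cat > k.py <<'E'
from nest import *
np.set_printoptions(precision=4,suppress=True)
s=state();l=loc(s['ee_pos'])*1000;d=l-[-23,51.75]
print('loc',l,'z',s['ee_pos'][2],'ang',-np.arctan2(d[1],d[0]),'rad',np.hypot(*d),'F',s['wrist_force'],'T',s['wrist_torque'])
plan(w(.023,.0495,.041),Y-np.pi/4)
E
python3 k.py
```

```text
loc [26.1719 50.4045] z 0.046015508990430616 ang 0.0273563460750673 rad 49.19033825692784 F [ 0.302   0.2553 -1.5661] T [0.0131 0.1324 0.0176]
t 18.05 shift cm [-0.16  0.3   0.5 ] rot [-0.016 -0.002 -0.015] minrows 0.18
```

Emit:
step_arm(
  xyz=[
    [0.16, 0.58, 0.1],
    [0.16, 0.58, 0.1],
    [0.16, 0.58, 0],
    [0.15, 0.43, 0],
    [0.15, 0.43, 0],
    [0.15, 0.43, 0],
    [0, 0, 0],
  ],
  dr=[
    [0, 0, 0],
    [0, 0, 0],
    [0, 0, 0],
    [0, 0, 0],
    [0, 0, 0],
    [0, 0, 0],
    [0, 0, 0],
  ],
)

```text
time: 18.63
ee_pos: [0.6291, 0.1599, 0.0438]
ee_rot: [-2.719, 1.542, -0.02]
wrist_force: [1.3, 1.4, -0.7]
grip_width: 0.0225
```

```bash
python3 k.py
```

```text
loc [10.9275 19.765 ] z 0.04375693451357355 ang 0.7559359991221963 rad 46.62743782217011 F [ 1.2731  1.3838 -0.7067] T [ 0.1129 -0.2379 -0.046 ]
t 18.63 shift cm [-1.29 -2.93  0.33] rot [-0.02  -0.004 -0.015] minrows 0.77
```

Emit:
step_arm(
  xyz=[
    [0, 0.4, 0],
    [0, 0.4, 0],
    [-0.1, 0.4, 0],
    [-0.12, 0.44, 0],
    [-0.12, 0.44, 0],
    [-0.12, 0.44, 0],
    [0, 0, 0],
  ],
  dr=[
    [0, 0, 0],
    [0, 0, 0],
    [0, 0, 0],
    [0, 0, 0],
    [0, 0, 0],
    [0, 0, 0],
    [0, 0, 0],
  ],
)

```text
time: 19.22
ee_pos: [0.6025, 0.15, 0.0442]
ee_rot: [-2.719, 1.542, -0.021]
wrist_force: [0.8, -0.3, 0.1]
grip_width: 0.0221
```

```bash
python3 k.py
```

```text
loc [-12.6549   4.0228] z 0.04424274047011727 ang 1.3573427592488487 rad 48.83551236557618 F [ 0.7509 -0.3155  0.065 ] T [-0.0419 -0.2031 -0.0215]
t 19.22 shift cm [-0.78 -5.72  0.44] rot [-0.021 -0.004 -0.015] minrows 1.39
```

Emit:
step_arm(
  xyz=[
    [-0.21, 0.28, 0],
    [-0.21, 0.28, 0],
    [-0.21, 0.28, 0],
    [-0.21, 0.28, 0],
    [0, 0, 0],
  ],
  dr=[
    [0, 0, 0],
    [0, 0, 0],
    [0, 0, 0],
    [0, 0, 0],
    [0, 0, 0],
  ],
)

```text
time: 19.63
ee_pos: [0.5875, 0.152, 0.0442]
ee_rot: [-2.718, 1.541, -0.022]
wrist_force: [2.8, -0.2, -1.1]
grip_width: 0.0222
```

```bash
python3 k.py
```

```text
loc [-27.7275   2.4593] z 0.0442360800164055 ang 1.6664144264450704 rad 49.51686564244563 F [ 2.7714 -0.2159 -1.1364] T [-0.0356 -0.8719 -0.0445]
t 19.63 shift cm [ 0.16 -6.91  0.48] rot [-0.022 -0.004 -0.014] minrows 1.66
```

Emit:
step_arm(
  xyz=[
    [-0.14, 0.14, 0],
    [-0.14, 0.14, 0],
    [-0.14, 0.14, 0],
  ],
  dr=[
    [0, 0, 0],
    [0, 0, 0],
    [0, 0, 0],
  ],
)

```text
time: 19.88
ee_pos: [0.5858, 0.1549, 0.0455]
ee_rot: [-2.711, 1.536, -0.034]
wrist_force: [9.3, 1.3, -3.0]
grip_width: 0.0219
```

```bash
python3 k.py
```

```text
loc [-30.0144   4.8964] z 0.04548255634873698 ang 1.7194017417201406 rad 47.375755158986806 F [ 9.3216  1.2884 -2.9725] T [ 0.1452 -2.7132 -0.0195]
t 19.88 shift cm [ 0.5  -6.89  0.68] rot [-0.032 -0.007 -0.014] minrows 1.66
```

The stop is felt (9 N). I centre off the peg, rise clear and look.

Emit:
step_arm(
  xyz=[
    [0.1, -0.45, 0],
    [0, 0, 0],
    [0, 0, -1.5],
    [0, 0, -3],
    [0, 0, -4],
    [0, 0, -4],
    [0, 0, -3],
    [0, 0, 0],
  ],
  dr=[
    [0, 0, 0],
    [0, 0, 0],
    [0, 0, 0],
    [0, 0, 0],
    [0, 0, 0],
    [0, 0, 0],
    [0, 0, 0],
    [0, 0, 0],
  ],
)

```text
time: 20.55
ee_pos: [0.5806, 0.1526, 0.2001]
ee_rot: [-2.726, 1.545, -0.013]
wrist_force: [-0.1, 0.2, 1.1]
grip_width: 0.022
```

Emit:
step_arm(
  xyz=[
    [-3, 0, -2],
    [-3, 0, -2],
    [-3, 0, -2],
    [-3, 0, -1],
    [0, 0, 0],
  ],
  dr=[
    [0, 0, 0],
    [0, 0, 0],
    [0, 0, 0],
    [0, 0, 0],
    [0, 0, 0],
  ],
)

```text
time: 20.97
ee_pos: [0.5148, 0.2571, 0.2719]
ee_rot: [-2.725, 1.554, -0.005]
wrist_force: [0.3, -0.8, -0.1]
grip_width: 0.0221
```

```bash
cat > z.py <<'E'
from nest import *
np.set_printoptions(precision=4,suppress=True)
s=state();print(s['time'],'loc',loc(s['ee_pos']),s['ee_pos'][2])
for c in ['wrist','side','top']:
    im=cam(c);P,px=cloud(im);L=loc(P)*1000
    H=cv2.cvtColor(im['frame'],cv2.COLOR_RGB2HSV)[px[:,1],px[:,0]].astype(int)
    near=(abs(L[:,0])<75)&(abs(L[:,1])<65)
    org=(H[:,0]<15)&(H[:,1]>140)&(P[:,2]>.055)&(P[:,2]<.075)&near
    if org.sum()>20: print(c,'orange',org.sum(),np.median(P[org,2]),cv2.minAreaRect(L[org].astype(np.float32)))
    pe=(P[:,2]>.072)&(P[:,2]<.095)&near;print('peg',pe.sum(),L[pe].mean(0) if pe.sum() else '')
    pl=(P[:,2]>.05)&(P[:,2]<.0625)&(abs(L[:,0])<58)&(abs(L[:,1])<38)
    A=np.c_[L[pl]/1000,np.ones(pl.sum())];z=P[pl,2];g=np.ones(len(z),bool)
    if len(z)>50:
        for _ in range(4): f=np.linalg.lstsq(A[g],z[g],rcond=None)[0];g=abs(A@f-z)<.0015
        print('plane',pl.sum(),g.sum(),f)
    k=(np.hypot(P[:,0]-.4965,P[:,1]-.1596)<.026)&(P[:,2]>.089)&(P[:,2]<.098)
    if k.sum()>30: print('bar local',cv2.minAreaRect(L[k].astype(np.float32)))
    for n in ['jar','cap','bench_timer']:
        for t in finder.trace(n,c)[:1]:
            Q,_=cloud(im,t['pixels']);print(n,round(t['confidence'],2),np.median(Q,0),np.round(t['box']))
    if c!='top':
        u,v=proj(im,w(0,0,.058))[0].astype(int);save(im,'z_%s.png'%c,(max(0,u-140),max(0,v-105),u+140,v+105),2.8)
E
python3 z.py
```

```text
20.9667 loc [-0.1226  0.0881] 0.27190608624917073
wrist orange 357 0.06591380259915813 ((-23.80759620666504, 21.23971939086914), (44.504905700683594, 12.170137405395508), 89.37093353271484)
peg 137 [-24.5718   5.7275]
plane 6420 5831 [ 0.0008 -0.0006  0.0594]
bar local ((-118.98750305175781, -10.668783187866211), (13.859496116638184, 42.25110626220703), 89.66808319091797)
jar 0.58 [0.6436 0.2434 0.0655] [224. 106.  59.  48.]
cap 0.64 [0.5689 0.2681 0.004 ] [277. 155.  35.  32.]
peg 51 [-21.6039   2.0639]
plane 1374 991 [0.0012 0.0035 0.0591]
bar local ((-116.87592315673828, -11.664372444152832), (17.860637664794922, 40.5213508605957), 89.93962097167969)
jar 0.73 [0.6488 0.2305 0.0664] [349. 156.  23.  35.]
cap 0.64 [0.5707 0.2813 0.0114] [312. 167.  21.  16.]
bench_timer 0.62 [ 0.5054 -0.1132  0.0179] [303. 316.  42.  41.]
top orange 74 0.06515659896685178 ((-21.984546661376953, 20.541030883789062), (43.439998626708984, 11.20265007019043), 89.34786224365234)
peg 34 [-24.1548   4.9559]
plane 1711 949 [0.0013 0.0047 0.0589]
bar local ((-118.20053100585938, -11.601813316345215), (14.094595909118652, 41.47671127319336), 89.41033935546875)
jar 0.64 [0.644  0.2419 0.0647] [253. 170.  27.  29.]
cap 0.75 [0.5693 0.2671 0.0047] [249. 207.  20.  26.]
bench_timer 0.7 [ 0.5055 -0.1048  0.0183] [418. 234.  36.  32.]
```

View pics/z_wrist.png

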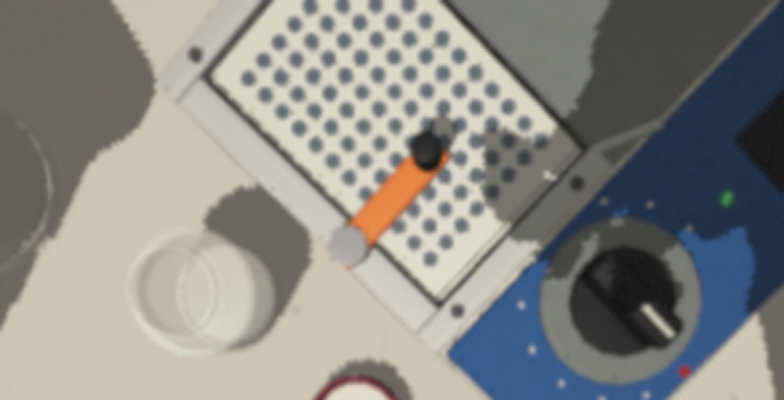

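The last picture shows the plate seated and square, the orange arm lying straight over it (peg at (428,150), pivot (350,245)), the pointer along the off direction, and the jar and cap in place. The robot is clear, so I hand in.

```bash
python3 -c "
from workcell import job,state
print(job.finish_job(),state()['time'])"
```

```text
the job is handed in; nothing more can be done
the job is handed in; nothing more can be done
```

The job is done and handed in at about 21 s on the robot's clock, against the 61 s limit. The hand-in reported no verdict.

**What I did**
1. **Knob:** I gripped the bar and turned it about 0.87 rad anticlockwise to the off stop, which pushed back with about 2 N·m.
2. **Plate:** I slid it along the deck with two open fingers until it dropped into the pocket.
3. **Clamp:** I swung the arm over by its peg until it met its stop, at about 9 N.

**Last checks**
- **Knob:** the bar lies along the shaker's x axis within about 0.6° in all three cameras. The pointer is at the red off mark.
- **Plate:** the wrist camera shows it flat, with slopes under 0.001 and its top at about 59.3 mm raw. That is about 58.4 mm once the camera's roughly 0.9 mm height bias is allowed for. The gap is even all round. The coarser top and side cameras gave slopes up to 0.005.
- **Clamp:** the arm points along -y within about 0.7°. The wrist and top cameras put the peg within about 2 mm of its shut position. The side camera, which sees only part of the peg, was about 4 mm off.
- **Bystanders:** the jar, cap and timer are where they started, within measuring error.

**What disagreed**
- **Fingertip position:** the real fingertips are about 29 mm behind the reported TCP when shut and 42 mm when open. My first grip on the knob therefore closed on air above the bar. It touched nothing, and I corrected for this afterwards.
- **Arm moves:** some moves that included a rotation drifted by several millimetres, so I measured again and corrected.

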